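# Sweep the scrap steel offcuts into the pan

### The arm

A 6-joint arm with a two-finger parallel gripper is mounted at the origin on the work surface. World frame = base frame: x ahead of the robot, y to its left, z up, the work surface at z = 0. Lengths are in mm, angles in rad, forces in N, time in s.
With the tool pointing down it reaches from about 425 to 1125 mm from the base axis. Payload 14.9 kg.
Tool frame: the origin (TCP) lies at the very end of the fingers, on their centre line; the grasp point (between the pads) lies 19 mm behind it; z points along the fingers, y is the line along which they close (so a half turn about z gives the same grasp; the last joint's range is limited). The gripper opens to 91 mm and grips with 3 to 60 N. Pads are 32 mm wide; open, the fingers measure 118 mm over their backs; the gripper's body (76 mm by 178 mm) begins 60 mm behind the grasp point.
Start: joints at [1.224, 0.379, 1.734, -0, 1.028, -0.033], TCP at [216.08, 665.828, 213.932] pointing down, gripper open.
Joint ranges: [-2.77, 2.77], [-0.74, 2.19], [0, 2.66], [-1.06, 4.2], [0.31, 2.87], [-3.08, 3.08]. Speed limits (rad/s): [1.89, 1.89, 2.39, 3.14, 3.14, 3.14].

### API

Orientations are given as a rotation vector (axis times angle).
In Python, from workcell import * gives the robot as it stands. The module is installed in compiled form; this text tells all that it offers.
- The arm moves only by the shell command python3 -m creep 'ROWS' [FORCE]. ROWS is JSON, a list of rows, each a list of 7 numbers: the turn, a rotation vector about the tool's x, y, z in degrees, then the shift along the tool's x, y, z in mm, then the finger opening in mm, from 0 to 91.2. In form: [[rx, ry, rz, dx, dy, dz, jaw], ...]. A call has exactly 8 rows; each row shifts and turns the commanded pose from where the row before left it, along the tool's axes as they then stand; what a row does not reach is not made up. A row lasts 1/8 s, in which the tool goes at most 62.5 mm and 10.7 degrees, less where a joint would pass 70% of its speed; a pose out of reach is approached as far as the arm can. A call with a gripper value outside its range is refused whole. The fingers move at their own pace and stop on an object; FORCE is the grip in N (left out, the last holds). Time passes only in rows, so rows that do not move let the fingers close, or fill a call up. It gives the time, the measured TCP pose, the force, the opening and the grip force at its end, in the units of the state.
- get_obs(): the state, without advancing time (a new reading comes with each control period).
- capture(name): name is "side" or "top"; returns a dict with "img" (480x640x3 uint8, red, green, blue), "fov_y" (degrees; the focal length in pixels is half the picture's height over the tangent of half this angle, whatever the lens; pixels are square), "cx", "cy" (the principal point, pixels), "rvec" (rotation vector, rad) and "tvec" (3), from world to camera coordinates, as OpenCV has them. Camera axes: x right, y down, z forward; pixel columns grow to the right and rows downward; lengths in mm; the calibration is good to about 2 mm. A picture is of the moment at which its call begins. There is no depth.
- sign_off(): hands the job in; it is judged then, once.
Trained networks look in a picture, given as the dict that the camera call returned (one of the last four; its "shot" number tells which), for a name from the list of things; names that differ only in an ending like _2 or _b are one class to them, and where a whole thing is asked for, a point or a joint stands for the part that bears it (a point fixed in the world has none). Each returns a list of dicts, best first, with "p" (0 to 1); they miss things now and then, are a little off and sometimes report something else, mostly with a low value. They report only what shows in the picture. A call takes as long as a camera call. They do not tell look-alikes from the thing itself.
- spot_in(thing, picture): "bbox" ([left, top, right, bottom] in pixels, round what is visible of it).
- place_of(thing, picture): "at" ([row, column] in pixels: a listed point, or the origin of a listed thing).
The state is a dict: "clock": time; "joint_positions": joint angles; "dq": joint speeds; "effort": joint torques, N m; "tcp_pos": TCP position; "tcp_rot": TCP orientation; "force": force on the tool from outside, world axes, zero at the start; "moment": the same for the moment, N m; "finger_gap": opening from 0.0 (shut) to 1.0 (fully open); "grip_force": force on a finger pad.
Only numpy, scipy, OpenCV 4.12 (cv2) and the standard library are available. Lean on these libraries where they do the work, as an engineer would, in place of code of your own. Each camera call takes 0.05 s, during which the arm holds its last target. There are 200 camera calls.

### The job

Take the hand sweeper by its handle and sweep all six loose steel offcuts off the white sorting deck into the plain steel scrap pan at one end of it, moving them only with the sweeper, never with the gripper. Then stand the sweeper upright on its rubber mat again and let go. Leave the jar, the dial gauge and the spanner where they are.

Things in the scene. Friction and masses are not known exactly. Their poses are not given: they have to be found in the camera images.
- deck: fixed sorting deck: a white slab, 162 mm along its x, 240 mm along its y, flat top 45 mm above the bench. An aluminium rail (6 mm wide, 10 mm high) runs along each of its two long edges (x = -81..-75 and +75..+81 mm); both short ends (y = +-120 mm) are open. Origin: under its centre, at bench height. It may be turned by up to about 12 degrees.
- pan: fixed scrap pan, a plain empty open steel box without compartments, 162 x 110 x 40 mm high (its x, y, z), walls and floor 3 mm. It stands against one of the deck's two open ends (either one, to be looked up), 1 mm off and turned the same way, its rim 5 mm below the deck's top. Origin: centre of its underside.
- sample_box: fixed grey box of kept samples at the deck's other open end, 162 x 110 x 40 mm, divided into six compartments each with a dark steel puck well below the rim. No scrap belongs in it. Origin: centre of its underside.
- mat: fixed black rubber mat on the bench between robot and deck, 70 x 140 mm (its x, y), 4 mm thick, where the sweeper stands. Origin: centre of its underside.
- sweeper_grip (a point): centre of the wooden handle of the hand sweeper, 72 mm above the sweeper's foot. The sweeper (220 g) stands upright on the mat: a straight blade, 24 mm thick (its x), 100 mm wide (its y) and 32 mm high, with a handle 20 mm (x) by 34 mm (y) rising from the middle of the blade to 102 mm above the foot. z points up the handle; the sweeper sweeps along its x, either way.
- jar: bystander: closed jar, 60 mm across, 85 mm high, on the bench; origin centre of its underside
- gauge: bystander: round dial gauge 90 mm across on a foot 50 x 80 mm, 120 mm high, on the bench; origin centre of its underside
- spanner: bystander: steel spanner 160 mm long lying on the bench beyond the deck; origin under its middle
- disc1: loose dark scrap steel piece on the deck: round slice, 24 mm across, 14 mm high, 35 to 50 g nominal; origin at its centre
- disc2: loose dark scrap steel piece on the deck: round slice, 24 mm across, 14 mm high, 35 to 50 g nominal; origin at its centre
- bar1: loose dark scrap steel piece on the deck: rectangular bar end, 20 x 16 mm, 14 mm high, 35 to 50 g nominal; origin at its centre
- bar2: loose dark scrap steel piece on the deck: rectangular bar end, 20 x 16 mm, 14 mm high, 35 to 50 g nominal; origin at its centre
- hex1: loose dark scrap steel piece on the deck: hexagonal bar end, 22 mm across flats (25 mm across corners), 14 mm high, 35 to 50 g nominal; origin at its centre
- hex2: loose dark scrap steel piece on the deck: hexagonal bar end, 22 mm across flats (25 mm across corners), 14 mm high, 35 to 50 g nominal; origin at its centre
Not all that is in view belongs to the job. There is more than one size of the part that bears sweeper_grip; the job needs the middle-sized.

How it is judged:
By the outcome, as a careful person would: the job done as asked, in the order asked, and still so for the second after the job is handed in, with the robot touching nothing.
It also fails if it takes over 61 s, if anything falls off the work surface, if the arm or the gripper's body presses on something with over 40 N, if the wrist force passes 120 N, or if a joint passes its speed limit or range.

## Working session

There is one attempt and no reset: what is moved stays moved. The work goes in short steps, Python scripts to look and compute and a shell command to move; the robot and the scene stay as the last step left them, time stands still between calls to the robot, and variables do not carry over. Pictures are saved under pics/ and viewed, at most 10 in all, crops included, and the job is handed in when it is done.

```bash
mkdir -p pics; cat > h.py <<'E'
from workcell import *
import numpy as np, cv2
def cam(c):
    h,w=c["img"].shape[:2]; f=h/2/np.tan(np.radians(c["fov_y"])/2)
    K=np.array([[f,0,c["cx"]],[0,f,c["cy"]],[0,0,1]]); R=cv2.Rodrigues(np.array(c["rvec"],float))[0]
    return K,R,np.array(c["tvec"],float).ravel()
def onz(c,rc,z):
    K,R,t=cam(c); d=R.T@np.linalg.inv(K)@np.array([rc[1],rc[0],1.]); o=-R.T@t
    return o+d*(z-o[2])/d[2]
def proj(c,p):
    K,R,t=cam(c); q=K@(R@np.array(p,float)+t); return q[1]/q[2],q[0]/q[2]
def tri(c1,a,c2,b):
    P=[]
    for c in(c1,c2):
        K,R,t=cam(c); P.append(K@np.c_[R,t])
    X=cv2.triangulatePoints(P[0],P[1],np.array(a[::-1],float).reshape(2,1),np.array(b[::-1],float).reshape(2,1)); return (X[:3]/X[3]).ravel()
def save(c,n): cv2.imwrite(f"pics/{n}.png",c["img"][:,:,::-1])
E
python3 - <<'E'
from h import *
np.set_printoptions(precision=1,suppress=True)
s=capture("side");t=capture("top");save(s,"s1");save(t,"t1")
o=get_obs();print(o["clock"],o["tcp_pos"],o["tcp_rot"])
for c in(s,t):
    K,R,tt=cam(c);print(-R.T@tt,K[0,0])
for n in "deck pan sample_box mat sweeper_grip jar gauge spanner disc1 bar1 hex1".split():
    z={'sweeper_grip':76,'disc1':52,'bar1':52,'hex1':52}.get(n,0)
    for l,c in(("s",s),("t",t)):
        print(n,l,[(round(d["p"],2),np.round(d["at"]).astype(int).tolist(),np.round(onz(c,d["at"],z)[:2]).tolist()) for d in place_of(n,c)[:7]])
E
```

```text
0.1 [216.  665.5 213.4] [-0.5 -3.1  0. ]
[ 118.7 -679.6  923.7] 590.4366487198639
[ 436.9  -21.5 1255. ] 565.3419497237188
deck s [(0.8, [245, 328], [612.0, 30.0]), (0.38, [210, 305], [629.0, 149.0])]
deck t [(0.61, [234, 314], [615.0, 28.0])]
pan s [(0.6, [196, 292], [632.0, 207.0]), (0.2, [249, 330], [608.0, 19.0])]
pan t [(0.96, [226, 235], [634.0, 207.0])]
sample_box s [(0.69, [301, 369], [593.0, -138.0])]
sample_box t []
mat s [(0.95, [297, 275], [444.0, -26.0])]
mat t [(0.6, [316, 337], [432.0, -23.0]), (0.6, [235, 312], [613.0, 32.0])]
sweeper_grip s [(0.89, [274, 272], [442.0, -29.0]), (0.63, [218, 201], [399.0, 183.0]), (0.56, [350, 291], [383.0, -193.0])]
sweeper_grip t [(0.76, [338, 411], [389.0, -174.0]), (0.63, [224, 232], [627.0, 198.0]), (0.61, [340, 241], [384.0, 175.0]), (0.55, [316, 342], [434.0, -33.0]), (0.21, [245, 338], [581.0, -25.0])]
jar s [(0.7, [196, 173], [402.0, 363.0])]
jar t [(0.61, [331, 159], [400.0, 369.0]), (0.35, [248, 340], [585.0, -30.0])]
gauge s [(0.76, [421, 357], [424.0, -327.0])]
gauge t [(0.69, [324, 476], [414.0, -326.0]), (0.61, [162, 325], [781.0, 3.0]), (0.24, [233, 315], [617.0, 26.0])]
spanner s [(0.56, [223, 398], [778.0, -1.0])]
spanner t [(0.91, [166, 323], [772.0, 8.0]), (0.64, [227, 233], [632.0, 210.0]), (0.49, [236, 278], [610.0, 108.0])]
disc1 s [(0.56, [237, 351], [635.0, -16.0])]
disc1 t [(0.44, [205, 315], [672.0, 23.0]), (0.42, [220, 335], [637.0, -19.0])]
bar1 s [(0.75, [238, 350], [633.0, -18.0]), (0.59, [250, 332], [583.0, -24.0]), (0.57, [214, 304], [593.0, 94.0])]
bar1 t [(0.53, [249, 340], [575.0, -30.0]), (0.49, [237, 278], [602.0, 104.0])]
hex1 s [(0.56, [236, 305], [559.0, 38.0]), (0.4, [202, 317], [635.0, 110.0])]
hex1 t [(0.68, [220, 276], [640.0, 109.0]), (0.68, [254, 310], [564.0, 34.0])]
```

View pics/s1.png

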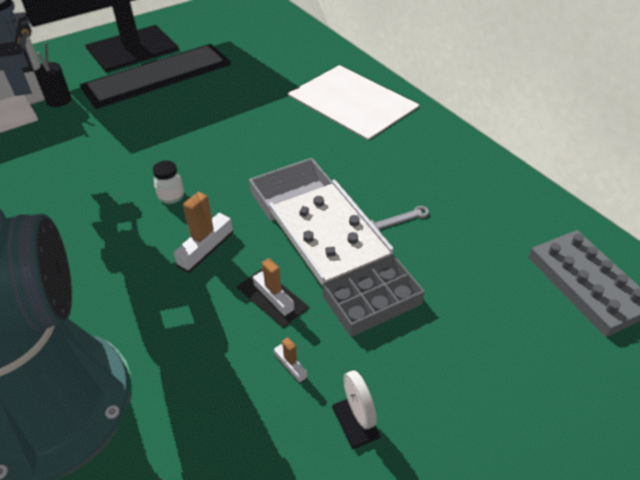

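View pics/t1.png

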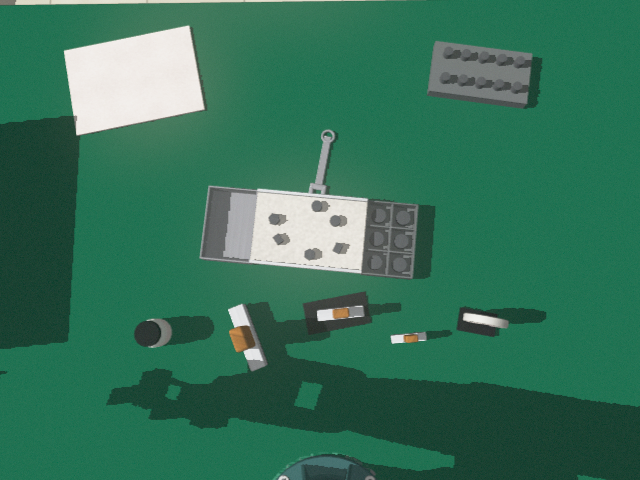

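The side view shows three sweepers. The middle-sized one stands on the black mat (top view about col 341, row 313). The pan is the empty box at the left end, toward +y, and the divided sample box is at the right. Six offcuts lie on the white deck, at cols 276–341 and rows 205–255. Next I'll measure the yaw of the deck and sweeper.

```bash
cat > m.py <<'E'
from h import *
np.set_printoptions(precision=1,suppress=True)
def rect(c,m,z,name):
    n,l,st,ce=cv2.connectedComponentsWithStats(m.astype(np.uint8)); k=1+np.argmax(st[1:,4])
    ys,xs=np.where(l==k); P=np.array([onz(c,(y,x),z)[:2] for y,x in zip(ys,xs)],np.float32)
    r=cv2.minAreaRect(P); print(name,"c",np.array(r[0]),"size",np.array(r[1]),"ang",r[2],st[k]); return r
E
python3 - <<'E'
from m import *
t=capture("top");s=capture("side")
def box(m,b):
    o=np.zeros_like(m);o[b[1]:b[3],b[0]:b[2]]=m[b[1]:b[3],b[0]:b[2]];return o
I=t["img"].astype(int);mn=I.min(2);mx=I.max(2)
rect(t,box(mn>150,(240,180,380,285)),45,"deck t")
rect(t,box(mn>70,(305,295,372,333)),36,"blade(t,grey)")
rect(t,box(mx>80,(308,298,369,330)),36,"blade(t,all)")
rect(t,box((I[:,:,0]-I[:,:,2]>50),(305,295,372,333)),106,"handle t")
rect(t,box(mx<60,(295,285,380,340)),4,"mat t")
J=s["img"].astype(int)
rect(s,box(J.min(2)>150,(260,170,400,290)),45,"deck s")
rect(s,box(J.min(2)>70,(245,270,298,315)),36,"blade s")
rect(s,box((J[:,:,0]-J[:,:,2]>50),(250,250,300,300)),106,"handle s")
a=[d["at"] for d in place_of("sweeper_grip",s)][0]
for d in place_of("sweeper_grip",t):
    if d["p"]>.3: print("grip",tri(s,a,t,d["at"]))
for n in("deck","pan","mat"):
    print(n,tri(s,place_of(n,s)[0]["at"],t,place_of(n,t)[0]["at"]))
big=[cv2.resize(t["img"][180:340,190:430],(800,533),interpolation=cv2.INTER_CUBIC)][0]
cv2.imwrite("pics/t2.png",big[:,:,::-1])
o=get_obs();R=cv2.Rodrigues(np.array(o["tcp_rot"],float))[0];print(R)
E
```

```text
deck t c [634.6  54.6] size [278.3 195. ] ang 84.65022277832031 [ 240  180  128   93 8402]
blade(t,grey) c [440.3 -29.5] size [ 26.2 101.7] ang 6.23087215423584 [316 305  49  16 569]
blade(t,all) c [440.2 -29.5] size [ 25.7 101.3] ang 6.007943630218506 [316 305  49  16 571]
handle t c [439.7 -29.5] size [18.5 32. ] ang 6.238945960998535 [332 308  17  11 148]
mat t c [414.6  22.2] size [36.6 43. ] ang 11.157157897949219 [306 318  22  17 263]
deck s c [651.   44.5] size [266.5 229.9] ang 85.0550308227539 [ 265  180  135  100 6339]
blade s c [435.4 -37.6] size [ 35.  118.4] ang 6.566172122955322 [252 270  43  45 691]
handle s c [434.2 -53.3] size [75.1 25. ] ang 85.29486083984375 [262 259  18  32 206]
grip [442.3 -29.1  77.7]
grip [ 389.3 -154.4  236.1]
grip [ 503.9 -108.4  167.9]
grip [ 473.5  188.4 -166.6]
deck [611.3  29.    2.4]
pan [635.6 219.  -17.2]Traceback (most recent call last):
  File "<stdin>", line 19, in <module>
IndexError: list index out of range
```

```bash
python3 - <<'E'
from m import *
t=cv2.imread("pics/t1.png")
cv2.imwrite("pics/t2.png",cv2.resize(t[180:285,195:425],(800,365),interpolation=cv2.INTER_CUBIC))
o=get_obs();print(o["clock"],cv2.Rodrigues(np.array(o["tcp_rot"],float))[0])
E
```

```text
1.7 [[-1.   0.3 -0. ]
 [ 0.3  1.  -0. ]
 [ 0.  -0.  -1. ]]
```

View pics/t2.png

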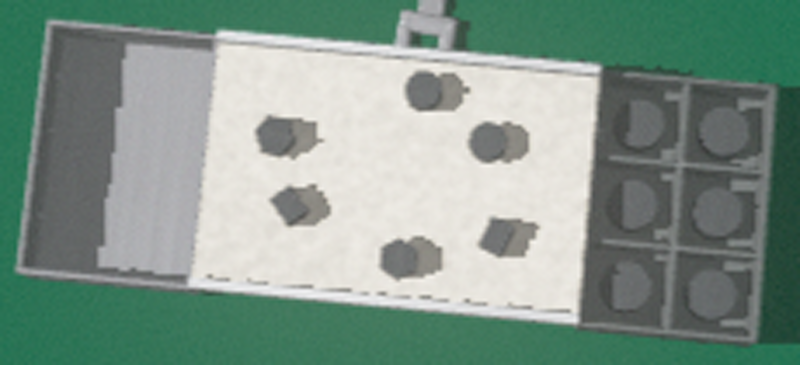

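```bash
python3 - <<'E'
from m import *
t=capture("top")
f=lambda x,y,z:onz(t,(180+(y+.5)/3.478-.5,195+(x+.5)/3.478-.5),z)[:2]
A=f(218,32,55);B=f(600,66,55);D=f(190,287,50);C=f(578,325,50)
print(A,B,C,D)
for p,q in((B,A),(C,D)): v=p-q;print("len",np.linalg.norm(v),"yaw",np.degrees(np.arctan2(v[0],-v[1])))
for p,q in((A,D),(B,C)): v=p-q;print("wid",np.linalg.norm(v),"yaw",np.degrees(np.arctan2(v[1],v[0])))
c=(A+B+C+D)/4;print("centre",c)
P=f(47,20,40);Q=f(18,272,40);S=f(775,85,40);T=f(753,342,40);print("pan end",(P+Q)/2,"box end",(S+T)/2,"all centre",(P+Q+S+T)/4)
E
```

```text
[707.2 148.9] [684.3 -89.1] [523.8 -74.2] [547.9 164.6]
len 239.14219075808836 yaw -5.496525280890144
len 240.04903377712822 yaw -5.749595439343158
wid 160.11105894094905 yaw -5.634194631362446
wid 161.17170586261682 yaw -5.311742206359255
centre [615.8  37.5]
pan end [638.7 266.9] box end [ 594.2 -190.8] all centre [616.5  38.1]
```

```bash
cat > plan.py <<'E'
from h import *
def Rt(h):  # tool y heading h deg, z down
    h=np.radians(h); y=np.array([np.cos(h),np.sin(h),0]); z=np.array([0,0,-1.]); return np.c_[np.cross(y,z),y,z]
rod=lambda v:cv2.Rodrigues(np.asarray(v,float).reshape(3,1))[0]
def plan(wps,jaw,first=False):
    o=get_obs(); p=np.array(o["tcp_pos"],float); R=rod(o["tcp_rot"])
    print("t",round(o["clock"],2),"p",np.round(p,1),"head",round(float(np.degrees(np.arctan2(R[1,1],R[0,1]))),2),"tilt",np.round(np.degrees(R[:2,2]),2),"F",np.round(o["force"],1),"gap",round(o["finger_gap"]*91.2,1),"grip",round(o["grip_force"],1),"q6",round(o["joint_positions"][5],2))
    k=0
    for x,y,z,h,n in wps:
        p0=p.copy();h0=np.degrees(np.arctan2(R[1,1],R[0,1])); dh=(h-h0+180)%360-180
        for i in range(1,n+1):
            tp=p0+(np.array([x,y,z])-p0)*i/n; Rn=Rt(h0+dh*i/n)
            r=np.degrees(cv2.Rodrigues(R.T@Rn)[0].ravel()); r=np.round(r,1)
            R2=R@rod(np.radians(r)); A=R2 if first else R
            d=np.round(A.T@(tp-p),0 if n<0 else 1); p=p+A@d; R=R2
            k+=1; print(str([*(float(q)+0 for q in r),*(float(q)+0 for q in d),jaw]).replace(" ","").replace(".0,",",").replace("-0,","0,")+("," if k%8 else "\n"),end="")
    print()
E
python3 -c "
from plan import *
plan([(560,250,200,40,10),(440,-29.5,150,6.2,6)],91)"
```

```text
t 1.75 p [216.1 665.8 213.9] head 72.02 tilt [-0.  0.] F [-0.5 -0.2 -0.5] gap 91.5 grip 0.0 q6 -0.03
[0,0,3.2,-45.5,-28.9,1.4,91],[0,0,3.2,-47.1,-26.4,1.4,91],[0,0,3.2,-48.5,-23.7,1.4,91],[0,0,3.2,-49.8,-20.9,1.4,91],[0,0,3.2,-50.8,-18.1,1.4,91],[0,0,3.2,-51.7,-15.3,1.4,91],[0,0,3.2,-52.6,-12.3,1.3,91],[0,0,3.2,-53.1,-9.4,1.4,91]
[0,0,3.2,-53.6,-6.5,1.4,91],[0,0,3.2,-53.9,-3.4,1.4,91],[0,0,5.6,-22.8,-45.3,8.3,91],[0,0,5.7,-27.1,-42.8,8.4,91],[0,0,5.6,-31.2,-39.9,8.3,91],[0,0,5.6,-35,-36.7,8.3,91],[0,0,5.7,-38.4,-33.1,8.4,91],[0,0,5.6,-41.5,-29.1,8.3,91]
```

```bash
python3 -m creep '[[0,0,3.2,-45.5,-28.9,1.4,91],[0,0,3.2,-47,-26.4,1.4,91],[0,0,3.2,-48.5,-23.7,1.4,91],[0,0,3.2,-50,-21,1.4,91],[0,0,3.2,-51,-18,1.4,91],[0,0,3.2,-51.7,-15.3,1.4,91],[0,0,3.2,-52.6,-12.3,1.3,91],[0,0,3.2,-53,-9.4,1.4,91]]' 40
python3 -c "
from plan import *
plan([(560,250,200,40,2),(440,-29.5,150,6.2,6)],91)"
```

```text
clock: 2.75
tcp_pos: [492.4, 331.7, 203.0]
tcp_rot: [1.169, 2.916, 0.001]
force: [-0.4, 0.6, -0.9]
finger_gap: 0.998
grip_force: 0.0
t 2.75 p [492.4 331.7 203. ] head 46.31 tilt [0.02 0.01] F [-0.4  0.6 -0.9] gap 91.1 grip 0.0 q6 -0.25
[0,0,3.2,-52.6,-6.2,1.5,91],[0,0,3.1,-52.9,-3.2,1.5,91],[0,0,5.6,-22.8,-45.3,8.3,91],[0,0,5.7,-27.2,-42.8,8.3,91],[0,0,5.6,-31.2,-40,8.4,91],[0,0,5.6,-35,-36.6,8.3,91],[0,0,5.7,-38.4,-33.1,8.3,91],[0,0,5.6,-41.5,-29.2,8.3,91]
```

```bash
python3 -m creep '[[0,0,3.2,-52.6,-6.2,1.5,91],[0,0,3.1,-53,-3.2,1.5,91],[0,0,5.6,-22.8,-45.3,8.3,91],[0,0,5.7,-27.2,-42.8,8.3,91],[0,0,5.6,-31.2,-40,8.4,91],[0,0,5.6,-35,-36.6,8.3,91],[0,0,5.7,-38.4,-33.1,8.3,91],[0,0,5.6,-41.5,-29.2,8.3,91]]'
python3 -c "
from plan import *
plan([(440,-29.5,57,6.2,6)],91)"
```

```text
clock: 3.75
tcp_pos: [439.0, -29.5, 150.0]
tcp_rot: [2.099, 2.337, 0.001]
force: [0.1, 0.1, -0.1]
finger_gap: 0.998
grip_force: 0.0
t 3.75 p [439.  -29.5 150. ] head 6.15 tilt [ 0.04 -0.01] F [ 0.1  0.1 -0.1] gap 91.0 grip 0.0 q6 -0.23
[0,0,0,0,0.2,15.5,91],[0,0,0,0,0.1,15.5,91],[0,0,0,0,0.2,15.5,91],[0,0,0,-0.1,0.1,15.5,91],[0,0,0,0,0.2,15.5,91],[0,0,0,0,0.1,15.5,91],
```

```bash
python3 -m creep '[[0,0,0,0,0,16,91],[0,0,0,0,0.5,16,91],[0,0,0,0,0.5,16,91],[0,0,0,0,0,16,91],[0,0,0,0,0,15,91],[0,0,0,0,0,14,91],[0,0,0,0,0,0,12],[0,0,0,0,0,0,12]]' 25
python3 - <<'E'
from h import *
a=capture("side")
cv2.imwrite("pics/s2.png",cv2.resize(a["img"][200:360,160:400],(720,480))[:,:,::-1])
E
```

```text
clock: 4.75
tcp_pos: [440.9, -28.1, 57.1]
tcp_rot: [2.095, 2.34, 0.0]
force: [-0.8, 0.0, -0.2]
finger_gap: 0.811
grip_force: 0.0
```

View pics/s2.png

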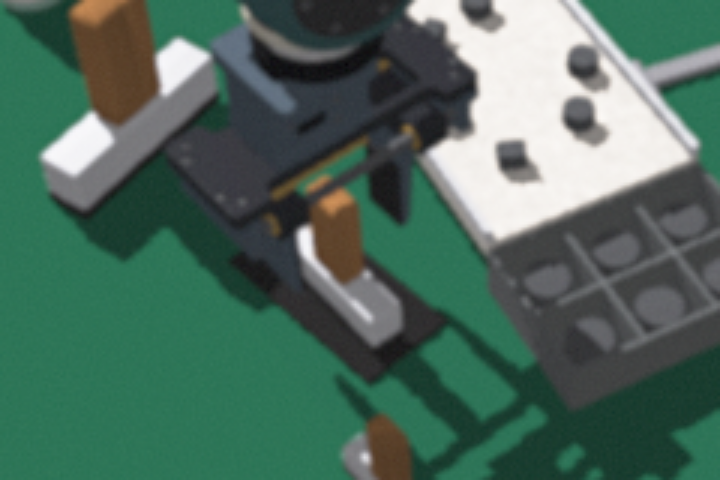

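The handle stands between the open fingers (crop about 337, 235), so I can close.

```bash
python3 -m creep '[[0,0,0,0,0,0,12],[0,0,0,0,0,0,12],[0,0,0,0,0,0,12],[0,0,0,0,0,0,12],[0,0,0,0,0,0,12],[0,0,0,0,0,0,12],[0,0,0,0,0,0,12],[0,0,0,0,0,0,12]]' 50
python3 -c "
from plan import *
plan([(440.5,-28,150,6.2,3)],12)"
```

```text
clock: 5.8
tcp_pos: [440.5, -28.1, 56.9]
tcp_rot: [-2.095, -2.34, 0.0]
force: [-0.3, -0.4, -1.6]
finger_gap: 0.217
grip_force: 50.0
t 5.8 p [440.5 -28.1  56.9] head 6.32 tilt [-0.01  0.  ] F [-0.3 -0.4 -1.6] gap 19.8 grip 50.0 q6 -0.23
[0,0,0,0,0,-31,12],[0,0,0.1,0.1,0,-31.1,12],[0,0,0,0,0,-31,12],
```

```bash
cat >> plan.py <<'E'
def dk(u,v): return 616+.9953*u+.0967*v, 37.8-.0967*u+.9953*v
H=84.45
E
python3 -c "
from plan import *
plan([(440.5,-28,140,6.3,3),(*dk(-23.4,-102),140,H,13)],12)"
```

```text
t 5.8 p [440.5 -28.1  56.9] head 6.32 tilt [-0.01  0.  ] F [-0.3 -0.4 -1.6] gap 19.8 grip 50.0 q6 -0.23
[0,0,0,0,0,-27.7,12],[0,0,0,0.1,0,-27.7,12],[0,0,0,0,0,-27.7,12],[0,0,-6,-3.8,10.6,0,12],[0,0,-6,-4.8,10.1,0,12],[0,0,-6,-5.9,9.6,0,12],[0,0,-6,-6.9,8.9,0,12],[0,0,-6,-7.7,8.2,0,12]
[0,0,-6.1,-8.6,7.3,0,12],[0,0,-6,-9.3,6.3,0,12],[0,0,-6,-9.9,5.4,0,12],[0,0,-6,-10.4,4.3,0,12],[0,0,-6,-10.8,3.1,-0.1,12],[0,0,-6,-11,2.1,0,12],[0,0,-6,-11.2,0.8,0,12],[0,0,-6,-11.3,-0.3,0,12]
```

```bash
python3 -m creep '[[0,0,0,0,0,-27.7,12],[0,0,0,0,0,-27.7,12],[0,0,0,0,0,-27.7,12],[0,0,-6,-3.8,10.6,0,12],[0,0,-6,-4.8,10.1,0,12],[0,0,-6,-5.9,9.6,0,12],[0,0,-6,-6.9,8.9,0,12],[0,0,-6,-7.7,8.2,0,12]]'
python3 -m creep '[[0,0,-6.1,-8.6,7.3,0,12],[0,0,-6,-9.3,6.3,0,12],[0,0,-6,-9.9,5.4,0,12],[0,0,-6,-10.4,4.3,0,12],[0,0,-6,-10.8,3.1,0,12],[0,0,-6,-11,2,0,12],[0,0,-6,-11.2,0.8,0,12],[0,0,-6,-11.3,0,0,12]]'
python3 - <<'E'
from plan import *
plan([(*dk(-23.4,-102),103,H,6)],12)
t=capture("top")
cv2.imwrite("pics/t3.png",cv2.resize(t["img"][170:300,195:425],(800,452),interpolation=cv2.INTER_CUBIC)[:,:,::-1])
E
```

```text
clock: 6.8
tcp_pos: [495.5, -41.0, 139.8]
tcp_rot: [-1.413, -2.805, 0.0]
force: [-0.2, -0.2, -3.0]
finger_gap: 0.216
grip_force: 50.0
clock: 7.8
tcp_pos: [583.1, -61.4, 139.7]
tcp_rot: [-0.147, -3.138, -0.0]
force: [0.3, -0.3, -2.8]
finger_gap: 0.216
grip_force: 50.0
t 7.8 p [583.1 -61.4 139.7] head 84.62 tilt [-0.03  0.  ] F [ 0.3 -0.3 -2.8] gap 19.7 grip 50.0 q6 -1.62
[0,0,0,0,0,6.1,12],[0,0,0.1,0.1,0,6.1,12],[0,0,0,0,0,6.2,12],[0,0,0,0,0,6.1,12],[0,0,0,0.1,0,6.1,12],[0,0,0.1,0,0,6.1,12],
```

View pics/t3.png

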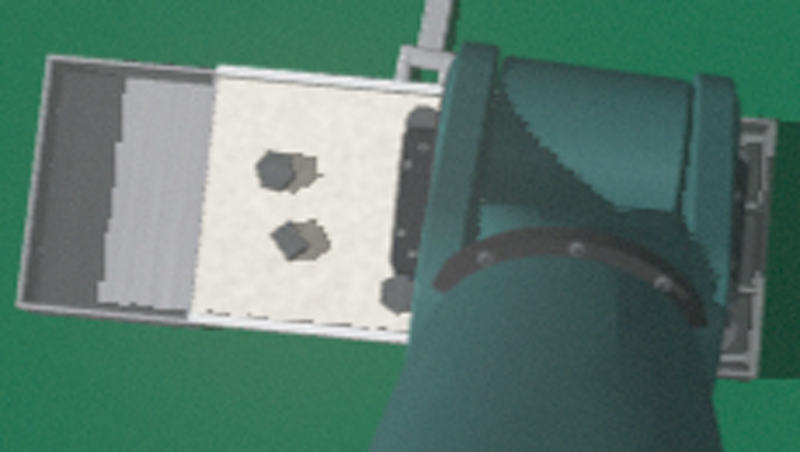

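The arm hides the blade in the top view, and the hex and bar near the pan are unmoved. I'll lower and look from the side.

```bash
python3 -m creep '[[0,0,0,0,0,6,12],[0,0,0,0,0,6,12],[0,0,0,0,0,6,12],[0,0,0,0,0,6,12],[0,0,0,0,0,6,12],[0,0,0,0,0,6,12],[0,0,0,0,0,2.5,12],[0,0,0,0,0,0,12]]'
python3 - <<'E'
from plan import *
plan([(*dk(-23.4,138),99.5,H,16)],12)
t=capture("side")
cv2.imwrite("pics/s3.png",cv2.resize(t["img"][150:330,240:440],(667,600),interpolation=cv2.INTER_CUBIC)[:,:,::-1])
E
```

```text
clock: 8.85
tcp_pos: [583.0, -61.4, 101.4]
tcp_rot: [-0.153, -3.138, -0.0]
force: [-0.7, -0.4, -2.2]
finger_gap: 0.218
grip_force: 50.0
t 8.85 p [583.  -61.4 101.4] head 84.42 tilt [-0.01  0.  ] F [-0.7 -0.4 -2.2] gap 19.9 grip 50.0 q6 -1.62
[0,0,0,0,15,0.1,12],[0,0,0,0,15,0.1,12],[0,0,0,0,15,0.2,12],[0,0,0,0.1,15,0.1,12],[0,0,0,0,15,0.1,12],[0,0,0,0,15,0.1,12],[0,0,0,0,15,0.1,12],[0,0,0,0,15,0.1,12]
[0,0,0,0,14.9,0.2,12],[0,0,0,0.1,15,0.1,12],[0,0,0,0,15,0.1,12],[0,0,0,0,15,0.1,12],[0,0,0,0,15,0.1,12],[0,0,0,0,15,0.2,12],[0,0,0,0,15,0.1,12],[0,0,0,0.1,15,0.1,12]
```

View pics/s3.png

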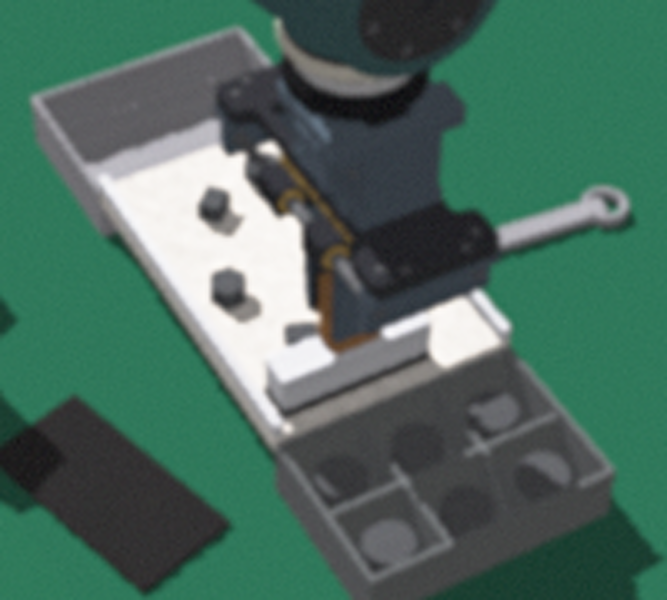

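```bash
python3 - <<'E'
from plan import *
c=capture("side")
def uv(x,y,z):
    p=onz(c,(150+y/3.333,240+x/3.333),z)[:2]-[616,37.8]; return np.round([p[0]*.9953-p[1]*.0967,p[0]*.0967+p[1]*.9953],1)
print("foot near",uv(284,411,48),"top near",uv(281,385,80),"top far",uv(430,327,80),"rail in end",uv(288,428,55),"far rail end outer",uv(511,335,45))
for u,v,z in((-81,-120,55),(-75,-120,55),(-72,-114,48),(-72,-114,80),(28,-114,80),(81,-120,55)):
    r=proj(c,(*dk(u,v),z));print(u,v,z,np.round([(r[1]-240)*3.333,(r[0]-150)*3.333]))
E
```

```text
foot near [ -66.8 -109.7] top near [ -72.1 -115.8] top far [  25.7 -118. ] rail in end [ -73.8 -127.2] far rail end outer [  84.  -120.4]
-81 -120 55 [271. 424.]
-75 -120 55 [280. 420.]
-72 -114 48 [280. 419.]
-72 -114 80 [280. 383.]
28 -114 80 [430. 321.]
81 -120 55 [508. 325.]
```

The blade sits between the rails at the sample end and has clearance, so I'll make the first stroke.

```bash
python3 -m creep '[[0,0,0,0,15,0.5,12],[0,0,0,0,15,0.5,12],[0,0,0,0,15,0.5,12],[0,0,0,0,15,0.2,12],[0,0,0,0,15,0,12],[0,0,0,0,15,0,12],[0,0,0,0,15,0,12],[0,0,0,0,15,0,12]]'
python3 - <<'E'
from plan import *
plan([(*dk(-23.4,138),99.5,H,8)],12)
t=capture("side")
cv2.imwrite("pics/s4.png",cv2.resize(t["img"][150:330,240:440],(667,600),interpolation=cv2.INTER_CUBIC)[:,:,::-1])
E
```

```text
clock: 9.95
tcp_pos: [594.7, 59.0, 99.8]
tcp_rot: [-0.153, -3.138, 0.0]
force: [-0.5, -1.5, -1.3]
finger_gap: 0.216
grip_force: 50.0
t 9.95 p [594.7  59.   99.8] head 84.42 tilt [-0.01 -0.  ] F [-0.5 -1.5 -1.3] gap 19.7 grip 50.0 q6 -1.41
[0,0,0,0,14.9,0,12],[0,0,0,0.1,14.8,0.1,12],[0,0,0,0,14.9,0,12],[0,0,0,0,14.9,0,12],[0,0,0,0,14.8,0.1,12],[0,0,0,0.1,14.9,0,12],[0,0,0,0,14.9,0,12],[0,0,0,0,14.8,0.1,12]
```

View pics/s4.png

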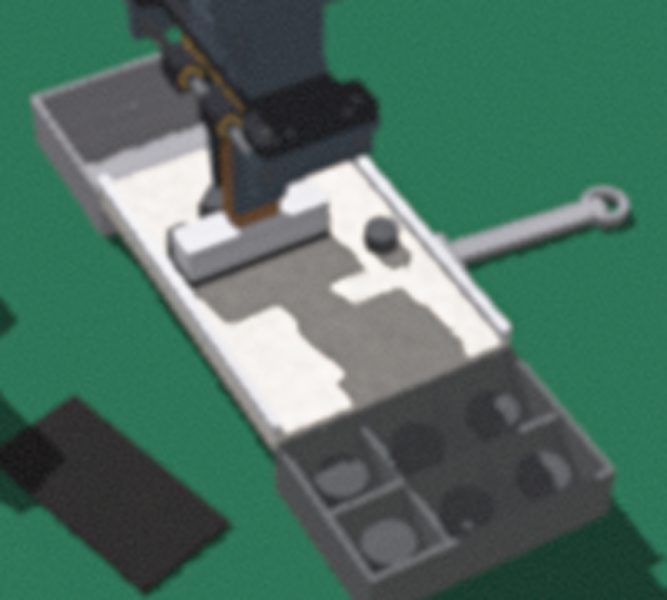

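Only one disc remains behind the blade (crop 382, 235) and the rest are ahead of it. I'll finish this stroke.

```bash
python3 -m creep '[[0,0,0,0,15,0,12],[0,0,0,0,15,0,12],[0,0,0,0,15,0,12],[0,0,0,0,15,0,12],[0,0,0,0,15,0,12],[0,0,0,0,15,0,12],[0,0,0,0,14,0,12],[0,0,0,0,14,0,12]]'
python3 - <<'E'
from plan import *
plan([(*dk(-23.4,136),155,H,3),(*dk(20.6,-75),155,H,10),(*dk(20.6,-75),100,H,3)],12)
E
```

```text
clock: 11.0
tcp_pos: [606.2, 176.5, 99.8]
tcp_rot: [-0.153, -3.138, -0.0]
force: [-0.0, -0.3, -2.7]
finger_gap: 0.216
grip_force: 50.0
t 11.0 p [606.2 176.5  99.8] head 84.42 tilt [-0.    0.01] F [-0.  -0.3 -2.7] gap 19.7 grip 50.0 q6 -1.23
[0,0,0,0.1,-0.4,-18.4,12],[0,0,0,0.1,-0.3,-18.4,12],[0,0,0,0,-0.4,-18.4,12],[0,0,0,-4.4,-21.1,0,12],[0,0,0,-4.4,-21.1,0,12],[0,0,0,-4.4,-21.1,0,12],[0,0,0,-4.4,-21.1,0,12],[0,0,0,-4.4,-21.1,0,12]
[0,0,0,-4.4,-21.1,0,12],[0,0,0,-4.4,-21.1,0,12],[0,0,0,-4.5,-21.1,0,12],[0,0,0,-4.4,-21.1,0,12],[0,0,0,-4.4,-21.1,0,12],[0,0,0,0,0,18.3,12],[0,0,0,0,0,18.4,12],[0,0,0,0,0,18.3,12]
```

```bash
python3 -m creep '[[0,0,0,0,0,-18.4,12],[0,0,0,0,0,-18.4,12],[0,0,0,0,0,-18.4,12],[0,0,0,-4.4,-21,0,12],[0,0,0,-4.4,-21,0,12],[0,0,0,-4.4,-21,0,12],[0,0,0,-4.4,-21,0,12],[0,0,0,-4.4,-21,0,12]]'
python3 -m creep '[[0,0,0,-4.4,-21,0,12],[0,0,0,-4.4,-21,0,12],[0,0,0,-4.5,-21,0,12],[0,0,0,-4.4,-21,0,12],[0,0,0,-4.4,-21,0,12],[0,0,0,0,0,18.3,12],[0,0,0,0,0,18.4,12],[0,0,0,0,0,16,12]]'
python3 - <<'E'
from plan import *
plan([(*dk(20.6,138),99.8,H,14)],12)
t=capture("side")
cv2.imwrite("pics/s5.png",cv2.resize(t["img"][150:330,240:440],(667,600),interpolation=cv2.INTER_CUBIC)[:,:,::-1])
E
```

```text
clock: 12.0
tcp_pos: [617.8, 67.2, 154.7]
tcp_rot: [-0.153, -3.137, 0.0]
force: [0.4, 0.2, -3.7]
finger_gap: 0.216
grip_force: 50.0
clock: 13.0
tcp_pos: [628.9, -37.2, 100.3]
tcp_rot: [-0.152, -3.136, -0.0]
force: [-1.1, -0.1, -3.1]
finger_gap: 0.213
grip_force: 50.0
t 13.0 p [628.9 -37.2 100.3] head 84.45 tilt [-0.09  0.01] F [-1.1 -0.1 -3.1] gap 19.4 grip 50.0 q6 -1.57
[0,-0.1,0,0,15.1,0,12],[0,0,0,-0.1,15.1,0.1,12],[0,0,0,0,15.1,0,12],[0,0,0,-0.1,15.1,0.1,12],[0,0,0,0,15.1,0,12],[0,0,0,0,15.1,0,12],[0,0,0,-0.1,15.1,0.1,12],[0,0,0,0,15.1,0,12]
[0,0,0,-0.1,15.1,0.1,12],[0,0,0,0,15.1,0,12],[0,0,0,0,15.1,0,12],[0,0,0,-0.1,15.1,0.1,12],[0,0,0,0,15.1,0,12],[0,0,0,-0.1,15.1,0,12],
```

View pics/s5.png

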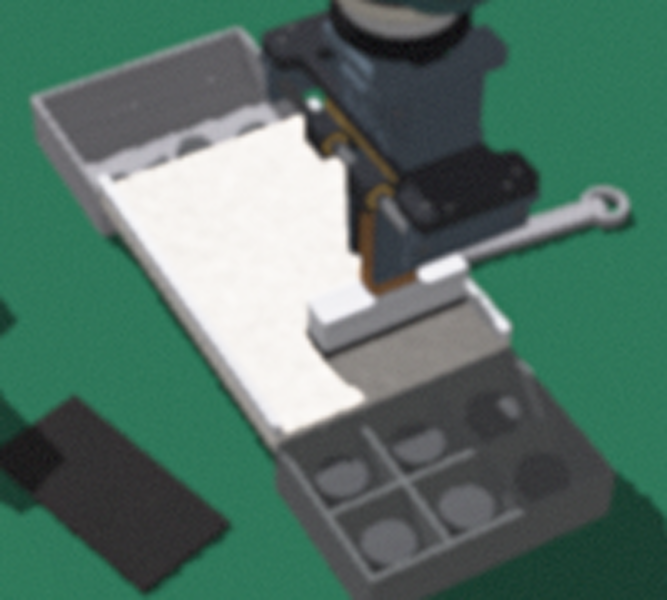

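The near half of the deck is clear and pieces lie in the pan. Second stroke next.

```bash
python3 -m creep '[[0,0,0,0,15,0.3,12],[0,0,0,0,15,0.2,12],[0,0,0,0,15,0,12],[0,0,0,0,15,0,12],[0,0,0,0,15,0,12],[0,0,0,0,15,0,12],[0,0,0,-0.3,15,0,12],[0,0,0,0,15,0,12]]'
python3 -m creep '[[0,0,0,0,15,0,12],[0,0,0,-0.3,15,0,12],[0,0,0,0,15,0,12],[0,0,0,0,15,0,12],[0,0,0,0,15,0,12],[0,0,0,0,15,0,12],[0,0,0,0,0,0,12],[0,0,0,0,0,-20,12]]'
python3 - <<'E'
from plan import *
plan([(627,160,150,H,2),(440.5,-28.1,140,6.32,14)],12)
E
```

```text
clock: 14.05
tcp_pos: [641.7, 82.6, 101.8]
tcp_rot: [0.153, 3.138, -0.0]
force: [-0.0, -0.2, -2.5]
finger_gap: 0.219
grip_force: 50.0
clock: 15.05
tcp_pos: [649.5, 170.7, 121.1]
tcp_rot: [-0.153, -3.135, 0.001]
force: [-0.5, 0.5, -2.6]
finger_gap: 0.219
grip_force: 50.0
t 15.05 p [649.5 170.7 121.1] head 84.43 tilt [-0.16 -0.04] F [-0.5  0.5 -2.6] gap 20.0 grip 50.0 q6 -1.25
[-0.1,-0.2,0,10.7,-6.5,-14.4,12],[0,0,0,10.7,-6.4,-14.4,12],[0,0,5.6,12,-14.7,0.7,12],[0,0,5.6,10.4,-15.7,0.7,12],[0,0,5.5,8.9,-16.7,0.7,12],[0.1,0,5.6,7.2,-17.5,0.7,12],[0,0,5.6,5.5,-18.1,0.7,12],[0,0,5.6,3.7,-18.6,0.7,12]
[0,0,5.6,1.9,-18.8,0.7,12],[0,0,5.5,0,-18.9,0.8,12],[0,0,5.6,-1.8,-18.9,0.7,12],[0,0,5.6,-3.6,-18.5,0.7,12],[0,0.1,5.6,-5.4,-18.2,0.7,12],[0,0,5.5,-7.1,-17.5,0.8,12],[0,0,5.6,-8.8,-16.7,0.7,12],[0,0,5.6,-10.4,-15.9,0.7,12]
```

```bash
python3 -m creep '[[0,-0.2,0,10.7,-6.5,-14.4,12],[0,0,0,10.7,-6.4,-14.4,12],[0,0,5.6,12,-14.7,0.7,12],[0,0,5.6,10.4,-15.7,0.7,12],[0,0,5.5,9,-16.7,0.7,12],[0,0,5.6,7.2,-17.5,0.7,12],[0,0,5.6,5.5,-18,0.7,12],[0,0,5.6,3.7,-18.6,0.7,12]]'
python3 -m creep '[[0,0,5.6,2,-18.8,0.7,12],[0,0,5.5,0,-19,0.8,12],[0,0,5.6,-1.8,-19,0.7,12],[0,0,5.6,-3.6,-18.5,0.7,12],[0,0,5.6,-5.4,-18.2,0.7,12],[0,0,5.5,-7.1,-17.5,0.8,12],[0,0,5.6,-8.8,-16.7,0.7,12],[0,0,5.6,-10.4,-16,0.7,12]]'
python3 - <<'E'
from plan import *
plan([(440.5,-28.1,59,6.32,8)],12)
t=capture("side");s=capture("top")
a=cv2.resize(t["img"][150:330,220:420],(444,400),interpolation=cv2.INTER_CUBIC)
b=cv2.resize(s["img"][170:350,195:355],(355,400),interpolation=cv2.INTER_CUBIC)
cv2.imwrite("pics/m6.png",np.hstack([a,b])[:,:,::-1])
E
```

```text
clock: 16.05
tcp_pos: [546.9, 79.0, 147.0]
tcp_rot: [1.055, 2.955, 0.002]
force: [0.6, 0.9, -1.8]
finger_gap: 0.219
grip_force: 50.0
clock: 17.05
tcp_pos: [440.0, -28.2, 140.7]
tcp_rot: [2.097, 2.334, 0.004]
force: [-0.5, 0.5, -2.7]
finger_gap: 0.217
grip_force: 50.0
t 17.05 p [440.  -28.2 140.7] head 6.12 tilt [ 0.25 -0.03] F [-0.5  0.5 -2.7] gap 19.8 grip 50.0 q6 -0.22
[0.2,0.1,0,0,0,10.2,12],[0,0,-0.1,0,0.1,10.2,12],[0,0,0,0,0,10.2,12],[0,0,0,0,0.1,10.2,12],[0,0,0,0,0.1,10.2,12],[0,0,-0.1,0,0,10.3,12],[0,0,0,0,0.1,10.2,12],[0,0,0,0,0.1,10.2,12]
```

View pics/m6.png

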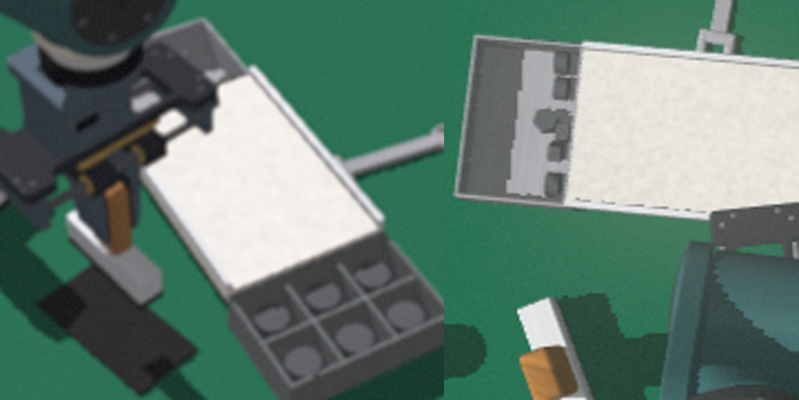

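The deck is clear. The pan holds six pieces along its deck-side wall (montage cols 535–570, rows 60–185). The sweeper hangs upright over the mat, so I'll set it down.

```bash
python3 -m creep '[[0.2,0,0,0,0,13,12],[0,0,-0.2,0,0.3,13,12],[0,0,0,0,0.2,13,12],[0,0,0,0,0,13,12],[0,0,0,0,0,13,12],[0,0,0,0,0,10,12],[0,0,0,0,0,5,12],[0,0,0,0,0,1.5,12]]'
python3 -m creep '[[0,0,0,0,0,0.8,12],[0,0,0,0,0,0.8,12],[0,0,0,0,0,0.4,12],[0,0,0,0,0,0,12],[0,0,0,0,0,0,12],[0,0,0,0,0,0,12],[0,0,0,0,0,0,12],[0,0,0,0,0,0,12]]' 15
```

```text
clock: 18.15
tcp_pos: [441.6, -27.6, 58.3]
tcp_rot: [2.091, 2.344, -0.001]
force: [-0.1, -0.7, -3.0]
finger_gap: 0.223
grip_force: 50.0
clock: 19.15
tcp_pos: [441.9, -27.6, 56.8]
tcp_rot: [2.091, 2.344, -0.001]
force: [-1.6, 2.0, 6.4]
finger_gap: 0.216
grip_force: 15.0
```

```bash
python3 -m creep '[[0,0,0,0,0,0,22],[0,0,0,0,0,0,30],[0,0,0,0,0,0,60],[0,0,0,0,0,0,70],[0,0,0,0,0,0,70],[0,0,0,0,0,0,70],[0,0,0,0,0,0,70],[0,0,0,0,0,0,70]]'
python3 -m creep '[[0,0,0,0,0,-6,70],[0,0,0,0,0,-12,70],[0,0,0,0,0,-20,70],[0,0,0,0,0,-30,70],[0,0,0,0,0,-30,70],[0,0,0,0,0,-30,70],[0,0,0,0,0,-30,70],[0,0,0,0,0,-30,70]]'
python3 - <<'E'
from plan import *
t=capture("side");s=capture("top")
a=cv2.resize(t["img"][140:360,160:420],(473,400),interpolation=cv2.INTER_CUBIC)
b=cv2.resize(s["img"][170:350,195:340],(322,400),interpolation=cv2.INTER_CUBIC)
cv2.imwrite("pics/m7.png",np.hstack([a,b])[:,:,::-1])
d=place_of("sweeper_grip",t); print([(x["p"],np.round(onz(t,x["at"],76))) for x in d])
E
```

```text
clock: 20.15
tcp_pos: [441.6, -27.6, 56.5]
tcp_rot: [2.091, 2.344, -0.001]
force: [-0.1, -0.5, -1.0]
finger_gap: 0.767
grip_force: 0.0
clock: 21.15
tcp_pos: [441.4, -27.5, 246.4]
tcp_rot: [2.091, 2.343, 0.0]
force: [0.3, 0.0, 1.0]
finger_gap: 0.767
grip_force: 0.0
[(0.98, array([ 382., -191.,   76.])), (0.89, array([448., -25.,  76.])), (0.85, array([399., 191.,  76.]))]
```

View pics/m7.png

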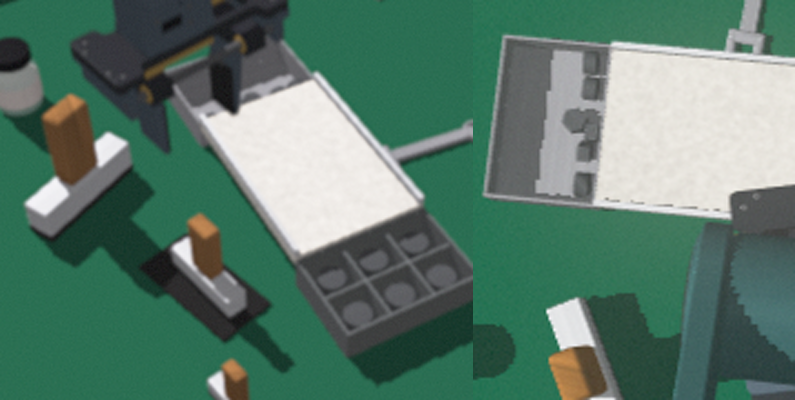

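The sweeper stands upright on the mat (about 205, 265). All six pieces are in the pan, the deck is clear, and the gripper is free of everything.

```bash
python3 -c "
from workcell import *
print(sign_off())"
```

```text
the job is handed in; nothing more can be done
None
```

All six offcuts were swept into the scrap pan, the sweeper is standing upright on its mat and released, the jar, gauge and spanner were not touched, and the job was handed in at about 21 s of the 61 s allowed; `sign_off()` gave no verdict.

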